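# Release and push out the locked filter slide with a pin

### The arm

A 6-joint arm with a two-finger parallel gripper is mounted at the origin on a cart in front of the work surface, level with it; the furniture and walls round the work are solid. World frame = base frame: x ahead of the robot, y to its left, z up, the work surface at z = 0. Lengths are in mm, angles in rad, forces in N, time in s.
With the tool pointing down it reaches from about 350 to 975 mm from the base axis. Payload 7.1 kg.
Tool frame: the origin (TCP) lies on the front face of the gripper's body, between the roots of the fingers; the fingertips stand 80 mm ahead of it and the grasp point (between the pads) lies 61 mm ahead of it (env.tips_ahead is the distance from the TCP to the fingertips, in mm); z points along the fingers, y is the line along which they close (so a half turn about z gives the same grasp; the last joint's range is limited). The gripper opens to 88 mm and grips with 3 to 60 N. Pads are 20 mm wide; open, the fingers measure 115 mm over their backs; the gripper's body (75 mm by 178 mm) begins 61 mm behind the grasp point.
Start: joints at [-1.164, 0.423, 1.63, -0, 1.089, -0.019], TCP at [258.171, -569.169, 302.675] pointing down, gripper open.
Joint ranges: [-3, 3], [-0.9, 2.11], [0.09, 2.58], [-1.31, 4.45], [0.11, 2.69], [-2.54, 2.54]. Speed limits (rad/s): [2.39, 2.39, 3.01, 3.14, 3.14, 3.14].

### API

Orientations are given as a unit quaternion [x, y, z, w].
In Python, from station import env, set_gripper, viewer, workorder gives the robot as it stands. Calls block until the motion is done:
- env.reach(position, orientation): joint-space move of the TCP to a pose.
- env.move_l(position, rot=None, rate=150, f_stop=None): straight line of the TCP; rot=None keeps the orientation; rate is the mean speed in mm/s. With f_stop (N) it stops when the force on the tool has changed by that much, and returns True; else False.
- env.move_joints(angles): joint-space move.
- set_gripper(opening): finger opening in mm; the grip force is fixed at half the most; returns when the fingers have stopped.
- env.hold(seconds).
- env.ik(position, orientation): joint angles nearest the present ones, or None.
- env.read_state(): the state.
- viewer.camera(name): name is "side" or "top"; returns the picture (400x640x3 uint8, blue, green, red); there is no depth.
- viewer.camera_params(name): a dict with "fx", "fy", "cx", "cy" (pixels), "pose" (4x4, takes a point from camera to world coordinates). Camera axes: x right, y up, looking along -z (the intrinsics and any distortion apply to the point x, -y, -z); pixel columns grow to the right and rows downward; lengths in mm; the calibration is good to about 2 mm. A picture is of the moment at which its call begins. camera_params takes no time and is no camera call.
A pose or a line that the arm cannot do raises env.IKError and nothing moves.
- workorder.sign_off(): hands the job in; it is judged then, once.
The state is a dict: "time_s": time; "qpos": joint angles; "dq": joint speeds; "tau": joint torques, N m; "tool_pos": TCP position; "orientation": TCP orientation; "force": force on the tool from outside, world axes, zero at the start; "wrist_torque": the same for the moment, N m; "width": finger opening in mm; "grip_force": force on a finger pad.
Only numpy, scipy, OpenCV 4.12 (cv2) and the standard library are available. Lean on these libraries where they do the work, as an engineer would, in place of code of your own. Each camera call takes 0.05 s, during which the arm holds its last target. There are 200 camera calls.

### The job

The blue slide of the grey filter unit is locked by a red spring button deep in the round hole on its top. Take the orange-handled release pin from its stand, press the button down with the pin and, keeping it pressed, push the slide out of the front of the unit as far as it goes, then stand the pin back upright in its stand. Feel your way and do not use force (stay below about 18 N), touch the unit with nothing but the pin, and leave the other things where they lie.

Things in the scene. Friction and masses are not known exactly. Their poses are not given: they have to be found in the camera images.
- filter_unit: Grey fixed filter unit, 140 (x) x 84 (y) x 50 mm high, black hose stub at the back. Origin: centre of its underside. The blue slide comes out of its open front along its own -x, roughly towards the robot. The top is open between two side lips (48 mm gap in y); the slide's blue top lies there, 1 to 11 mm below the lips.
- release_hole (a point): Point fixed on the unit (it does not move with the slide), 44 mm above its underside: middle of the mouth of the round hole in the slide's top while the slide is home. x and y are true; slide, mouth and button lie up to 5 mm higher or lower than stated, which is not measured. The hole is 11 mm across; a pin down in it pushes the slide by the hole's wall.
- button_home (a point): Point fixed on the unit, 10 mm below release_hole: top of the red button (10 mm across) at rest in the hole, give or take the same unmeasured 5 mm. It travels with the slide. It takes 2 N to start and 0.9 N more per mm; it frees the slide from 3.5 mm down (about 5.2 N) and stops hard at 4.8 mm (about 6.3 N).
- filter_slide (a joint): How far the blue slide is out, in m: 0 home (locked), 0.045 at its end stop. It drags with about 3 N. It locks at home and, whenever the button comes up, again at two further catches about 14 and 28 mm out; past 35 mm it is clear of the last.
- pin_grip (a point): Middle of the release pin's orange handle (16 x 16 mm square, 56 mm tall, sides along this point's x and y). Below the handle a dark collar, 22 mm across and 4 mm thick, then a steel shank 6 mm across and 40 mm long. z points up along the pin, away from the tip. 55 to 115 g.
- pin_tip (a point): Lower end of the release pin's steel shank, on its axis, 72 mm below pin_grip.
- stand_hole (a point): Middle of the hole's mouth on top of the pin stand, an aluminium block 50 x 50 x 45 mm high on a black 66 mm square foot, fixed. The hole is 10 mm across and 42 mm deep; the pin stands in it with its collar on the block, its tip 40 mm below the mouth.
- red_buckle: Boot buckle with red lever, 53 x 50 x 12 mm; leave alone.
- black_buckle: Boot buckle with black lever, 50 x 39 x 11 mm; leave alone.
- grind_cone: Brown abrasive cone standing on the bench, 38 mm across, 42 mm tall; leave alone.
Not all that is in view belongs to the job. What is shaped like the part that bears stand_hole but brown or green is not meant.

How it is judged:
By the outcome, as a careful person would: the job done as asked, in the order asked, and still so for the second after the job is handed in, with the robot touching nothing.
It also fails if it takes over 48 s, if anything falls off the work surface, if the arm or the gripper's body presses on something with over 40 N, if the wrist force passes 120 N, or if a joint passes its speed limit or range.

## Working session

There is one attempt and no reset: what is moved stays moved. The work goes in short steps, each a Python script; the robot and the scene stay as the last script left them, time stands still between calls to the robot, and variables do not carry over. Pictures are saved under pics/ and viewed, at most 10 in all, crops included, and the job is handed in when it is done.

```bash
mkdir -p pics; ls; python3 - <<'E'
from station import env, viewer
import cv2, numpy as np
for n in("side","top"):
    im=viewer.camera(n); cv2.imwrite(f"pics/{n}0.png",im)
    p=viewer.camera_params(n); print(n,{k:(np.round(v,3).tolist() if k=="pose" else v) for k,v in p.items()})
s=env.read_state(); print(s["time_s"],s["force"],s["orientation"],s["width"],env.tips_ahead)
E
```

```text
pics
side {'fx': 392.8268586915793, 'fy': 392.8268586915793, 'cx': 316.52041333341896, 'cy': 201.5149568712382, 'pose': [[0.978, 0.123, -0.167, 357.171], [-0.207, 0.539, -0.817, -468.059], [-0.01, 0.834, 0.552, 623.982], [0.0, 0.0, 0.0, 1.0]]}
top {'fx': 464.3560845510999, 'fy': 464.3560845510999, 'cx': 313.6427470874945, 'cy': 197.61357337959825, 'pose': [[0.028, 0.983, -0.181, 339.404], [-0.999, 0.023, -0.033, 313.66], [-0.028, 0.181, 0.983, 1155.692], [0.0, 0.0, 0.0, 1.0]]}
0.1 [ 0.53507465  0.02434545 -0.42231218] [ 9.77422239e-01  2.11294286e-01 -1.34134817e-04 -6.87437591e-04] 87.96795040543519 80.0
```

View pics/side0.png

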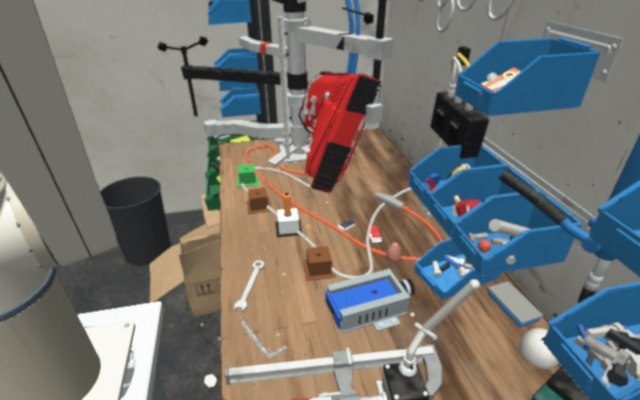

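View pics/top0.png

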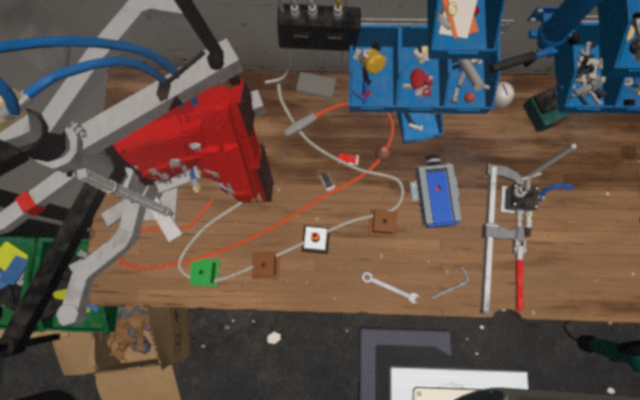

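Side view: the orange pin (287,203) stands in a bright aluminium block (288,224). The look-alikes are brown (258,198), brown (318,262) and green (247,175). Top view: pin and white block at (315,238), browns at (265,265) and (383,221), green at (205,272). The unit is at (438,195) top and (368,300) side. I choose the aluminium block with the orange pin and check it in one close crop.

```bash
python3 - <<'E'
import cv2, numpy as np
s=cv2.imread("pics/side0.png");t=cv2.imread("pics/top0.png")
r=lambda im,x,y,w,h,W,H:cv2.resize(im[y:y+h,x:x+w],(W,H),interpolation=cv2.INTER_CUBIC)
a=np.hstack([r(s,265,185,50,60,250,300),r(s,315,260,110,60,550,300)])
b=np.hstack([r(t,290,215,50,50,300,300),r(t,400,150,80,50,480,300)])
b=cv2.copyMakeBorder(b,0,0,0,20,0)
cv2.imwrite("pics/c1.png",np.vstack([a,b]))
E
```

```text
(no output)
```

View pics/c1.png

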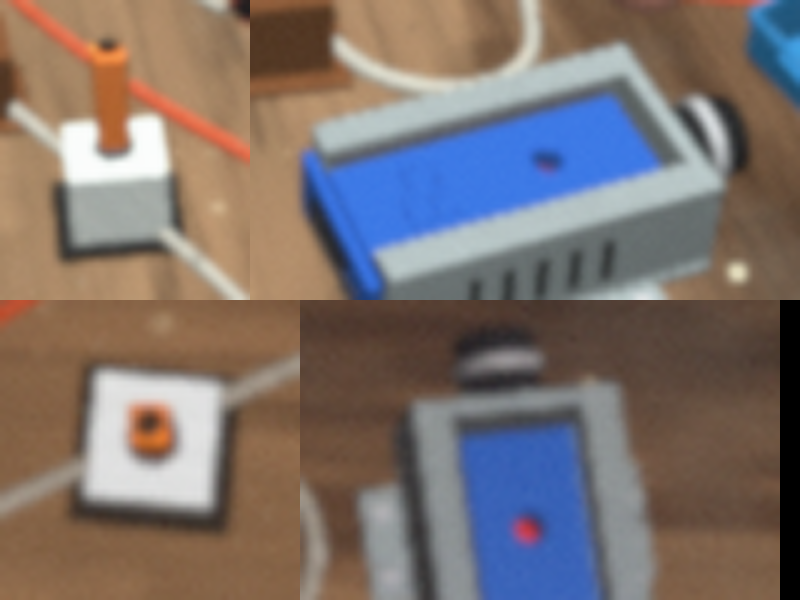

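Confirmed: the orange pin is upright in the white aluminium block. The unit's blue slide shows a red button in its hole, near crop (527,530) → top image about (438,188), side about (374,292). Next I measure positions by masks and ray intersection.

```bash
cat > h.py <<'E'
import cv2, numpy as np
from station import viewer
def ray(n,px):
    p=viewer.camera_params(n);P=np.array(p["pose"])
    d=np.array([(px[0]-p["cx"])/p["fx"],-(px[1]-p["cy"])/p["fy"],-1.])
    return P[:3,3],P[:3,:3]@d
def onz(n,px,z):
    o,d=ray(n,px); return o+d*(z-o[2])/d[2]
def tri(a,b):
    (o1,d1),(o2,d2)=ray("side",a),ray("top",b)
    d1=d1/np.linalg.norm(d1);d2=d2/np.linalg.norm(d2)
    A=np.stack([d1,-d2],1);t=np.linalg.lstsq(A,o2-o1,rcond=None)[0]
    p,q=o1+d1*t[0],o2+d2*t[1]
    return (p+q)/2,np.linalg.norm(p-q)
def proj(n,X):
    p=viewer.camera_params(n);P=np.array(p["pose"]);c=P[:3,:3].T@(np.asarray(X)-P[:3,3])
    return np.array([p["cx"]+p["fx"]*c[0]/-c[2],p["cy"]-p["fy"]*c[1]/-c[2]])
def mask(im,box,f,up=6):
    x,y,w,h=box
    c=cv2.resize(im[y:y+h,x:x+w],None,fx=up,fy=up,interpolation=cv2.INTER_CUBIC)
    m=f(cv2.cvtColor(c,cv2.COLOR_BGR2HSV).astype(int),c.astype(int)).astype(np.uint8)
    return m
def blob(im,box,f,up=6):
    """largest blob's contour in image pixels"""
    m=mask(im,box,f,up)
    cs=cv2.findContours(m,cv2.RETR_EXTERNAL,cv2.CHAIN_APPROX_NONE)[0]
    c=max(cs,key=cv2.contourArea).reshape(-1,2).astype(np.float32)
    return (c+.5)/up-.5+np.array(box[:2],np.float32)
def cen(c):
    m=cv2.moments(c.reshape(-1,1,2).astype(np.float32));return np.array([m["m10"]/m["m00"],m["m01"]/m["m00"]])
def quad(c):
    h=cv2.convexHull(c.reshape(-1,1,2))
    try: return cv2.approxPolyN(h,4,approxCurve=None).reshape(-1,2).astype(float)
    except Exception as e:
        return cv2.approxPolyDP(h,.05*cv2.arcLength(h,True),True).reshape(-1,2)
orange=lambda H,c:(H[...,0]<20)&(H[...,1]>150)&(H[...,2]>110)
white=lambda H,c:(c.min(-1)>195)
blue=lambda H,c:(abs(H[...,0]-110)<12)&(H[...,1]>130)&(H[...,2]>110)
E
python3 - <<'E'
from h import *
np.set_printoptions(precision=1,suppress=True)
s=cv2.imread("pics/side0.png");t=cv2.imread("pics/top0.png")
B={"s":(265,185,50,60),"t":(290,215,50,50)}
ws=blob(s,B["s"],white);wt=blob(t,B["t"],white)
print("white area",cv2.contourArea(ws),cv2.contourArea(wt))
qs,qt=quad(ws),quad(wt);print("qs",qs.tolist(),"\nqt",qt.tolist())
print("world qt z45",[onz("top",q,45)[:2] for q in qt]);print("world qs z45",[onz("side",q,45)[:2] for q in qs])
diag=lambda q:(np.linalg.solve(np.array([q[2]-q[0],-(q[3]-q[1])]).T,q[1]-q[0])[0]*(q[2]-q[0])+q[0])
print("tri block top centre",tri(diag(qs),diag(qt)))
os_=blob(s,B["s"],orange);ot=blob(t,B["t"],orange)
r=cv2.minAreaRect(os_);print("orange side rect",r,os_.min(0),os_.max(0));print("orange top",cen(ot),cv2.minAreaRect(ot))
bs=blob(s,(315,260,110,70),blue);bt=blob(t,(405,150,70,90),blue)
qs,qt=quad(bs),quad(bt);print("blue qs",qs.tolist(),"\nqt",qt.tolist())
print("world blue top z40",[onz("top",q,40)[:2] for q in qt])
# hole: non-blue inside
hs=blob(s,(367,284,15,15),lambda H,c:~blue(H,c)[...] ,8);ht=blob(t,(431,181,15,15),lambda H,c:~blue(H,c),8)
print("hole s",cen(hs),cv2.boundingRect(hs),"t",cen(ht),cv2.boundingRect(ht));print(tri(cen(hs),cen(ht)),onz("top",cen(ht),40))
E
```

```text
white area 192.2916374206543 376.9582913715858
qs [[298.716552734375, 220.162841796875], [278.3628845214844, 221.72848510742188], [274.88336181640625, 209.5499725341797], [296.47540283203125, 207.6122589111328]] 
qt [[325.99322509765625, 228.7647705078125], [323.8348693847656, 248.49754333496094], [303.9810791015625, 246.63624572753906], [306.25341796875, 226.94261169433594]]
world qt z45 [array([468., 319.]), array([420.6, 323. ]), array([423.8, 370.5]), array([471.2, 366.6])]
world qs z45 [array([472. , 315.5]), array([421.6, 320.2]), array([419.5, 375. ]), array([475.7, 371.4])]
tri block top centre (array([446.4, 344.8,  44.4]), np.float64(0.9265848981247945))
orange side rect ((287.8669738769531, 204.33595275878906), (57.092315673828125, 17.21476173400879), 38.15724563598633) [267.1 184.6] [314.4 216.8]
orange top [315.  237.1] ((314.91668701171875, 236.58334350585938), (6.6666717529296875, 5.666656494140625), 90.0)
blue qs [[396.6774597167969, 292.25628662109375], [338.3666076660156, 327.4498291015625], [323.3069152832031, 291.0368347167969], [387.03448486328125, 278.32763671875]] 
qt [[457.37255859375, 223.61106872558594], [427.9358215332031, 226.23936462402344], [426.67449951171875, 172.0037841796875], [444.3440246582031, 170.42611694335938]]
world blue top z40 [array([488.9,   4.5]), array([480.8,  74.7]), array([614.5,  75.6]), array([619.4,  32.6])]
hole s [380.3 298. ] (378, 297, 4, 2) t [437.3 188. ] (434, 185, 7, 6)
(array([584.5,  45.6,  24.6]), np.float64(12.359605932005357)) [575.1  50.6  40. ]
```

```bash
python3 - <<'E'
from h import *
np.set_printoptions(precision=1,suppress=True)
s=cv2.imread("pics/side0.png");t=cv2.imread("pics/top0.png")
nb=lambda H,c:~((abs(H[...,0]-110)<12)&(H[...,1]>130)&(H[...,2]>150))
for b in((369,287,11,10),(370,288,9,8)):
    hs=blob(s,b,nb,8);print("hole s",cen(hs),hs.min(0),hs.max(0))
ht=blob(t,(431,181,15,15),nb,8);print("t",cen(ht),ht.min(0),ht.max(0))
print(tri(cen(hs),cen(ht)));
for z in(37,44,49):print(z,onz("top",cen(ht),z),onz("side",cen(hs),z))
# slide sides (top view): subpixel blue edges per row
L=[];R=[]
m=mask(t,(405,165,70,65),blue,8)
for y in range(176,216,2):
    x=np.where(m[int((y-165+.5)*8)])[0]
    if len(x):L.append(((x[0]+.5)/8-.5+405,y));R.append(((x[-1]+.5)/8-.5+405,y))
for n,E in(("L",L),("R",R)):
    W=np.array([onz("top",e,42)[:2] for e in E]);print(n,"y at x=500,600",np.polyval(np.polyfit(W[:,0],W[:,1],1),[500,600]),"res",np.round(W[:,1]-np.polyval(np.polyfit(W[:,0],W[:,1],1),W[:,0]),1))
# unit outer grey edges: side view long top edge of near lip etc. from vertical gradient skipped
X=np.array([446.4,344.8,0])
for z in(45,49,105):print(z,"side",proj("side",X+[0,0,z]),"top",proj("top",X+[0,0,z]))
ot=blob(t,(308,229,15,16),orange,8);print("orange top",cen(ot),ot.min(0),ot.max(0),cv2.minAreaRect(ot))
os_=blob(s,(280,190,14,28),orange,8);print("orange side",cen(os_),os_.min(0),os_.max(0),cv2.minAreaRect(os_), proj("side",X+[0,0,77]))
E
```

```text
hole s [374.  292.1] [372.3 290.9] [375.8 293.6]
hole s [374.  292.1] [372.3 290.9] [375.8 293.6]
t [437.5 187.8] [434.4 184.9] [440.6 190.8]
(array([576.7,  49.9,  40.2]), np.float64(2.5469930834228016))
37 [576.1  49.4  37. ] [579.3  52.8  37. ]
44 [574.6  51.1  44. ] [576.6  46.6  44. ]
49 [573.6  52.2  49. ] [574.7  42.2  49. ]
L y at x=500,600 [62.4 75.3] res [ 0.1  0.2 -0.3  0.1 -0.  -0.2 -0.1 -0.   0.1 -0.1  0.   0.2 -0.3  0.1
  0.2  0.   0.1  0.2  0.1 -0.4]
R y at x=500,600 [18.1 30.1] res [ 0.  -0.2  0.2  0.3  0.1 -0.1 -0.2 -0.4 -0.   0.1  0.2 -0.  -0.2 -0.1
  0.3  0.1 -0.1 -0.3  0.1  0.2]
45 side [286.8 214.8] top [315.  237.5]
49 side [286.8 213.5] top [315.  237.3]
105 side [285.6 194.9] top [314.3 234.9]
orange top [315. 237.] [312.1 233.2] [317.8 239.9] ((314.9375, 236.5625), (6.75, 5.75), 90.0)
orange side [286.6 202.2] [279.6 192.7] [293.4 213.9] ((287.6077880859375, 202.03494262695312), (22.803518295288086, 11.130268096923828), 71.68879699707031) [286.2 204.4]
```

```bash
cat >> h.py <<'E'
def q(a): a=np.radians(a)/2; return [np.cos(a),np.sin(a),0,0]
STAND=np.array([446.4,344.8,44.4]); HOLE=np.array([576.0,50.0,40.2]); UX=np.array([.992,.124,0])
E
python3 - <<'E'
from h import *
from station import env
np.set_printoptions(precision=2,suppress=True)
print("red corner",tri((325,189),(268,199)),"clamp handle tip",tri((477,284),(574,147)))
for a in(87.5,-92.5,177.5,-2.5):
    print(a,[env.ik(list(STAND[:2])+[z],q(a)) for z in(330,137)])
for a in(97.1,):print(a,env.ik([576,50,160],q(a)),env.ik([531,44,160],q(a)))
E
```

```text
red corner (array([556.24, 461.94,  32.81]), np.float64(33.20504725826252)) clamp handle tip (array([ 618.63, -165.09,  265.52]), np.float64(6.424609127699237))
87.5 [array([ 0.64,  0.3 ,  1.74, -0.  ,  1.1 ,  0.68]), array([ 0.64,  0.58,  1.86, -0.  ,  0.71,  0.68])]
-92.5 [array([ 0.64,  0.3 ,  1.74, -0.  ,  1.1 , -2.46]), array([ 0.64,  0.58,  1.86, -0.  ,  0.71, -2.46])]
177.5 [array([ 0.64,  0.3 ,  1.74, -0.  ,  1.1 , -0.89]), array([ 0.64,  0.58,  1.86, -0.  ,  0.71, -0.89])]
-2.5 [array([ 0.64,  0.3 ,  1.74, -0.  ,  1.1 ,  2.25]), array([ 0.64,  0.58,  1.86, -0.  ,  0.71,  2.25])]
97.1 [ 0.07  0.55  1.82 -0.    0.77 -0.06] [ 0.06  0.5   1.92 -0.    0.72 -0.06]
```

```bash
python3 - <<'E'
from h import *
from station import env,set_gripper
import math
np.set_printoptions(precision=2,suppress=True)
x,y=STAND[:2]
env.reach([175,-385,380],q(24.4))
env.reach([335,259,380],q(87.5))
env.reach([x,y,STAND[2]+32+61+75],q(87.5))
set_gripper(50)
print(env.move_l([x,y,STAND[2]+32+61],rate=120,f_stop=6),env.read_state()["tool_pos"],env.read_state()["force"])
set_gripper(0)
s=env.read_state();print(s["time_s"],s["width"],s["grip_force"],s["force"],s["wrist_torque"])
for n in("side","top"): cv2.imwrite(f"pics/g_{n}.png",viewer.camera(n))
a=cv2.resize(cv2.imread("pics/g_side.png")[150:250,230:360],(780,600),interpolation=cv2.INTER_CUBIC);cv2.imwrite("pics/g.png",a)
E
```

```text
False [446.66 344.99 137.69] [ 1.03  0.14 -0.06]
6.3583 16.661540096558678 29.99958461830829 [-1.34  0.26  3.01] [-0.12 -0.   -0.06]
```

View pics/g.png

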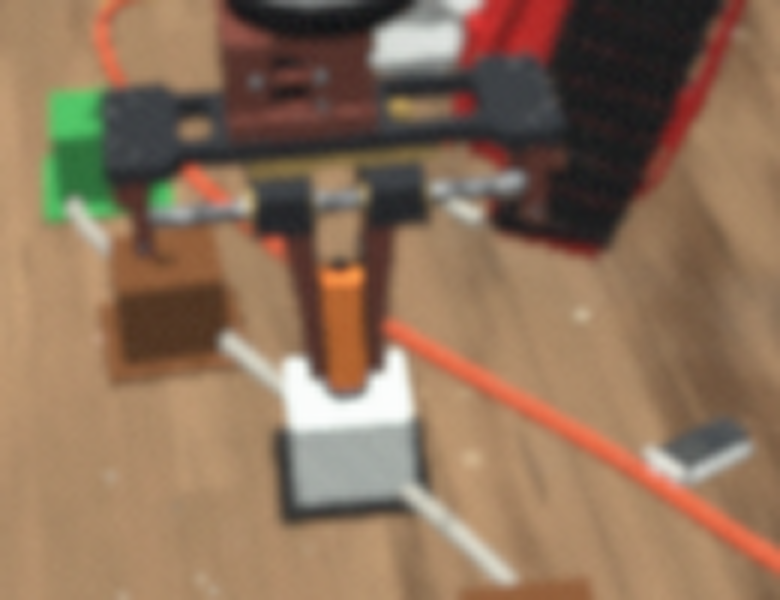

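The gripper holds the orange handle mid-height over the white block (handle about (287,205) in the side view), upright. Now I lift it and hover over the hole for a relative look.

```bash
python3 - <<'E'
from h import *
from station import env
np.set_printoptions(precision=2,suppress=True)
p=env.read_state()["tool_pos"]
env.move_l([p[0],p[1],p[2]+75],rate=120)
s=env.read_state();print("hang",s["force"],s["wrist_torque"],s["width"])
env.move_l([576,50,213],rot=q(97.1),rate=200)
env.move_l([576,50,HOLE[2]+133.3+15],rate=100)
env.hold(.3);s=env.read_state();print(s["time_s"],s["tool_pos"],s["force"],s["wrist_torque"],s["width"])
for n in("side","top"): cv2.imwrite(f"pics/h_{n}.png",viewer.camera(n))
a=cv2.imread("pics/h_side.png")[235:325,320:430];b=cv2.imread("pics/h_top.png")[150:240,390:490]
r=lambda a,w,h:cv2.resize(a,(w,h),interpolation=cv2.INTER_CUBIC)
cv2.imwrite("pics/h.png",np.hstack([r(a,660,540)]))
print("tip expected side",proj("side",s["tool_pos"]-[0,0,133.3]),"hole",proj("side",HOLE))
E
```

```text
hang [ 0.11  0.55 -0.91] [-0.02 -0.08 -0.03] 16.303912619349216
9.6833 [576.24  50.   188.97] [ 0.16  0.54 -1.38] [-0.04 -0.1   0.02] 16.5437991101548
tip expected side [373.69 286.7 ] hole [373.03 292.27]
```

View pics/h.png

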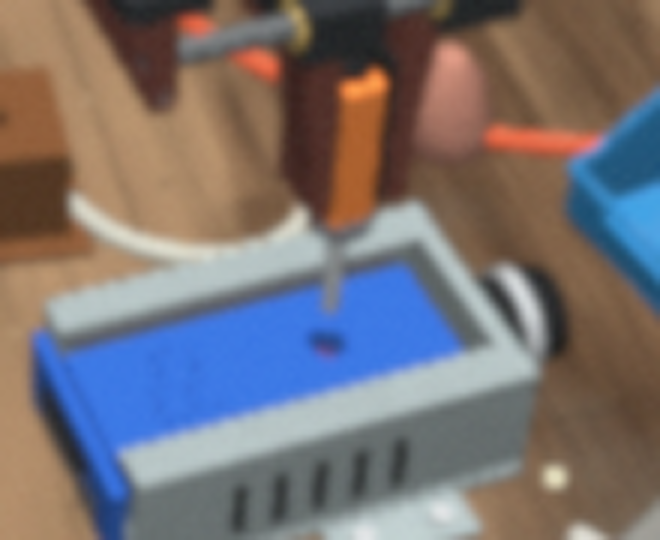

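The side crop shows the pin hanging above the slide: tip at crop (331,308) = side (375.2,286.3), handle top centre (362,78) = (380.3,248), hole mouth (326,343) = (374.3,292.2). Next I compare this with a true vertical there, and measure shank and hole more exactly.

```bash
python3 - <<'E'
from h import *
np.set_printoptions(precision=2,suppress=True)
T=np.array([576.24,50.,188.97-133.3])
print("vertical: tip",proj("side",T),"grip",proj("side",T+[0,0,72]),"top",proj("side",T+[0,0,100]))
s=cv2.imread("pics/h_side.png")
up=8;x0,y0,w,h=368,270,16,20
nb=lambda H,c:~((abs(H[...,0]-110)<12)&(H[...,1]>130)&(H[...,2]>150))
m=mask(s,(x0,y0,w,h),nb,up)
for y in range(275,297):
    if y-y0<h:
        r=np.where(m[int((y-y0+.5)*up)])[0]
        print(y,(np.array([r[0],r.mean(),r[-1]])+.5)/up-.5+x0 if len(r) else None)
o=blob(s,(370,240,20,36),orange,8);print("orange",cen(o),o.min(0),o.max(0))
# orange axis
vx,vy,cx,cy=cv2.fitLine(o,cv2.DIST_L2,0,.01,.01).ravel();print("axis dx/dy",vx/vy)
t=cv2.imread("pics/h_top.png");ot=blob(t,(425,165,30,30),orange,8);print("top orange",cen(ot),ot.min(0),ot.max(0),"exp",proj("top",T+[0,0,100]))
E
```

```text
vertical: tip [373.69 286.7 ] grip [376.4  259.19] top [377.54 247.67]
275 [367.56 375.5  383.44]
276 [367.56 375.5  383.44]
277 [367.56 375.5  383.44]
278 [367.56 375.5  383.44]
279 [367.56 375.5  383.44]
280 [367.56 373.44 379.31]
281 [367.56 372.38 377.19]
282 [367.56 372.12 376.69]
283 [367.56 373.24 376.44]
284 [373.06 374.62 376.19]
285 [373.06 374.56 376.06]
286 [373.44 374.5  375.56]
287 None
288 None
289 None
orange [379.14 258.48] [373.94 245.69] [384.56 271.69]
axis dx/dy -0.16260287
top orange [447.41 175.21] [446.69 174.19] [448.19 176.19] exp [449.88 176.83]
```

Tip and hole are displaced from their projections by the same amount (about +0.9 px), so the tip is over the hole. I descend gently and feel for contact.

```bash
python3 - <<'E'
from h import *
from station import env
np.set_printoptions(precision=2,suppress=True)
hit=env.move_l([576.0,50,133.3+22],rate=15,f_stop=2.5)
s=env.read_state();print(hit,s["time_s"],s["tool_pos"],"tip z",s["tool_pos"][2]-133.3,s["force"],s["wrist_torque"],s["width"])
E
```

```text
True 11.3167 [575.97  49.99 162.81] tip z 29.511745611427102 [0.44 0.1  1.72] [-0.03 -0.16  0.  ] 16.130349424303304
```

Contact came at tip z = 29.5, the button's depth and not the slide's top, so the tip is in the hole. I press on in small steps by force.

```bash
cat >> h.py <<'E'
from station import env
def F(n=5):
    f=[]
    for _ in range(n): env.hold(.02); f.append(env.read_state()["force"])
    return np.mean(f,0)
E
python3 - <<'E'
from h import *
np.set_printoptions(precision=2,suppress=True)
f=F(5);z=env.read_state()["tool_pos"][2];print(z,f)
for i in range(10):
    if f[2]+1.38>5.6: break
    z-=.5;env.move_l([576,50,z],rate=10,f_stop=5);f=F(5);print(z,env.read_state()["tool_pos"],f)
print(env.read_state()["time_s"])
E
```

```text
162.89287687371004 [ 1.01 -0.26  1.95]
162.39287687371004 [576.13  50.01 162.49] [ 0.52 -0.08  2.48]
161.89287687371004 [576.1   50.01 161.94] [0.62 0.09 3.14]
161.39287687371004 [576.11  49.99 161.47] [ 0.73 -0.26  3.72]
160.89287687371004 [576.08  49.99 160.93] [1.16 0.06 4.45]
12.7333
```

```bash
python3 - <<'E'
from h import *
np.set_printoptions(precision=2,suppress=True)
z=160.85;d=0;f0=F(5)
for i in range(14):
    d+=2 if i<3 else 4
    hit=env.move_l([576-d*UX[0],50-d*UX[1],z],rate=25,f_stop=9)
    f=F(3);p=env.read_state()["tool_pos"];along=-(p-[576,50,0])@UX
    print(hit,d,"act %.1f"%along,"z %.2f"%p[2],f,env.read_state()["wrist_torque"])
    if hit or abs((f-f0)@UX)>9: break
    if f[2]<3.8: z-=.25
    if f[2]>6: z+=.25
print(env.read_state()["time_s"])
E
```

```text
False 2 act 1.6 z 161.10 [ 2.78 -0.23  3.75] [ 0.01 -0.81  0.01]
False 4 act 3.9 z 160.83 [2.01 0.32 5.95] [ 0.04 -0.67  0.02]
False 6 act 6.1 z 160.82 [1.95 0.04 5.85] [ 0.06 -0.59  0.02]
False 10 act 10.4 z 160.79 [ 2.44 -0.11  5.82] [ 0.02 -0.55 -0.01]
False 14 act 14.6 z 160.71 [2.08 0.22 6.1 ] [ 0.02 -0.57  0.01]
False 18 act 18.8 z 160.77 [1.85 0.12 5.9 ] [ 0.05 -0.49 -0.02]
False 22 act 22.9 z 160.75 [1.52 0.31 5.35] [ 0.02 -0.5   0.01]
False 26 act 26.9 z 160.77 [2.19 0.67 5.74] [-0.03 -0.52 -0.  ]
False 30 act 30.9 z 160.77 [1.93 0.51 5.43] [ 0.05 -0.53  0.01]
False 34 act 34.9 z 160.75 [2.15 0.57 5.05] [ 0.04 -0.49  0.01]
False 38 act 38.8 z 160.73 [1.15 0.78 4.55] [ 0.05 -0.34 -0.02]
False 42 act 42.6 z 160.76 [1.31 0.04 4.99] [ 0.05 -0.32 -0.03]
False 46 act 46.3 z 160.78 [1.94 0.98 4.43] [ 0.08 -0.43  0.  ]
True 50 act 47.6 z 161.22 [ 0.48 -0.06  2.51] [ 0.06 -0.29  0.03]
17.5667
```

```bash
python3 - <<'E'
from h import *
np.set_printoptions(precision=2,suppress=True)
hit=env.move_l([576-51*UX[0],50-51*UX[1],160.9],rate=15,f_stop=8)
p=env.read_state()["tool_pos"];print(hit,-(p-[576,50,0])@UX,p,F(3))
d=-(p-[576,50,0])@UX-2
env.move_l([576-d*UX[0],50-d*UX[1],161.5],rate=15);print(F(3))
p=env.read_state()["tool_pos"];env.move_l([p[0],p[1],215],rate=60,f_stop=6)
print(env.read_state()["tool_pos"],F(5),env.read_state()["width"],env.read_state()["time_s"])
s=viewer.camera("side");cv2.imwrite("pics/i_side.png",s)
cv2.imwrite("pics/i.png",cv2.resize(s[210:330,280:440],(800,600),interpolation=cv2.INTER_CUBIC))
E
```

```text
True 48.487827488039734 [527.87  44.01 161.42] [0.51 0.67 2.76]
[-3.5  -0.83  3.85]
[529.82  44.24 170.05] [-0.06 -0.25 -1.12] 15.688012951338159 18.6667
```

View pics/i.png

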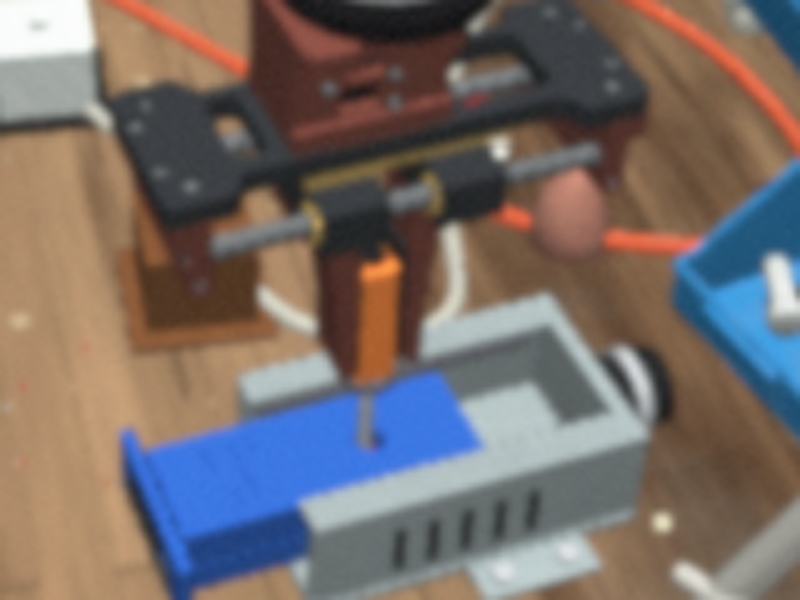

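The crop shows the slide well out, with the pin in its hole at crop (368,440) = side (353.6,298). The lift halted early only because the spring force dropped away. I lift clear and measure the travel from the top view.

```bash
python3 - <<'E'
from h import *
np.set_printoptions(precision=2,suppress=True)
p=env.read_state()["tool_pos"]
env.move_l([p[0],p[1],213],rate=80)
env.move_l([470,180,213],rate=200)
for n in("side","top"): cv2.imwrite(f"pics/j_{n}.png",viewer.camera(n))
t=cv2.imread("pics/j_top.png");s=cv2.imread("pics/j_side.png")
nb=lambda H,c:~((abs(H[...,0]-110)<12)&(H[...,1]>130)&(H[...,2]>150))
e=proj("top",HOLE-45*UX);b=(int(e[0])-7,int(e[1])-7,15,15);ht=blob(t,b,nb,8);print("exp",e,"hole",cen(ht),ht.min(0),ht.max(0))
h1=onz("top",cen(ht),40.2);h0=onz("top",(437.5,187.8),40.2);print(h0,h1,"travel top",-(h1-h0)@UX)
e=proj("side",HOLE-45*UX)+[.9,0];b=(int(e[0])-6,int(e[1])-5,12,10);hs=blob(s,b,nb,8);print("exp",e,"hole",cen(hs),hs.min(0),hs.max(0))
g1=onz("side",cen(hs),40.2);g0=onz("side",(374.,292.1),40.2);print("travel side",-(g1-g0)@UX)
st=env.read_state();print(st["time_s"],F(3),st["wrist_torque"],st["width"])
cv2.imwrite("pics/j.png",cv2.resize(np.hstack([s[210:330,270:370],t[150:270,390:450]]),(800,600),interpolation=cv2.INTER_CUBIC))
E
```

```text
exp [440.24 205.75] hole [440. 205.] [432.56 197.56] [447.44 212.44]
[575.53  50.12  40.2 ] [533.18  44.95  40.2 ] travel top 42.64708005658173
exp [353.13 298.01] hole [353.39 298.27] [351.81 296.56] [355.06 300.06]
travel side 45.115778833986795
20.4167 [-0.34 -0.19 -0.68] [-0.05 -0.06 -0.  ] 16.14329129161721
```

View pics/j.png

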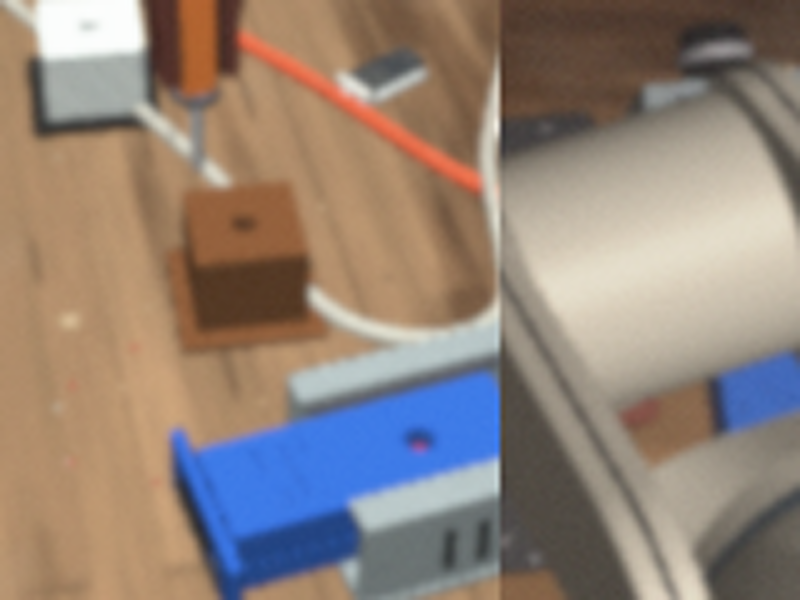

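The side view gives 45.1 mm of travel with the red button visible in its hole at (353.4,298.3); the top view is blocked by the arm and ignored. The empty stand hole shows at side (287.6,215). Next I hover over it and check the tip.

```bash
python3 - <<'E'
from h import *
np.set_printoptions(precision=2,suppress=True)
s0=cv2.imread("pics/j_side.png")
dark=lambda H,c:(c.max(-1)<165)
hc=blob(s0,(283,211,9,7),dark,8);print("stand hole side",cen(hc),hc.min(0),hc.max(0))
env.move_l([446.6,345,213],rot=q(87.5),rate=200)
env.move_l([446.6,345,44.4+133.3+14],rate=80);env.hold(.2)
s=viewer.camera("side");cv2.imwrite("pics/k_side.png",s)
st=env.read_state();T=st["tool_pos"]-[0,0,133.3];print(st["time_s"],T,F(3),"exp tip",proj("side",T),"10 up",proj("side",T+[0,0,15]),"hole",proj("side",STAND))
cv2.imwrite("pics/k.png",cv2.resize(s[180:240,260:320],(600,600),interpolation=cv2.INTER_CUBIC))
E
```

```text
Traceback (most recent call last):
  File "h.py", line 27, in blob
    c=max(cs,key=cv2.contourArea).reshape(-1,2).astype(np.float32)
      ~~~^^^^^^^^^^^^^^^^^^^^^^^^
ValueError: max() iterable argument is empty
```

```bash
python3 - <<'E'
from h import *
np.set_printoptions(precision=2,suppress=True)
s0=cv2.imread("pics/j_side.png")
g=s0[210:219,281:295].min(-1).astype(float);print(g.astype(int))
w=np.clip(np.median(g)-10-g,0,None);w[6:]=0;w[:2]=0
yy,xx=np.mgrid[210:219,281:295];print("stand hole side",(w*xx).sum()/w.sum(),(w*yy).sum()/w.sum())
env.move_l([446.6,345,213],rot=q(87.5),rate=200)
env.move_l([446.6,345,44.4+133.3+14],rate=80);env.hold(.2)
s=viewer.camera("side");cv2.imwrite("pics/k_side.png",s)
st=env.read_state();T=st["tool_pos"]-[0,0,133.3];print(st["time_s"],T,F(3),"exp tip",proj("side",T),"15 up",proj("side",T+[0,0,15]),"hole",proj("side",STAND))
cv2.imwrite("pics/k.png",cv2.resize(s[180:240,260:320],(600,600),interpolation=cv2.INTER_CUBIC))
E
```

```text
[[244 245 246 247 247 248 249 250 251 251 251 251 251 252]
 [251 251 251 251 251 251 251 252 252 252 251 251 252 252]
 [251 252 252 251 251 251 251 252 252 252 251 252 252 252]
 [251 252 252 251 249 246 247 248 249 250 251 251 252 252]
 [251 251 252 250 244 231 225 230 239 248 251 251 252 252]
 [251 252 252 250 242 223 213 223 236 247 251 251 252 252]
 [251 252 252 251 247 240 238 242 247 250 251 251 252 252]
 [251 252 252 251 251 249 249 250 251 252 252 251 252 252]
 [251 252 252 252 251 251 251 251 252 252 251 251 251 251]]
stand hole side 287.1388888888889 214.63888888888889
22.1167 [446.76 345.11  58.69] [-0.21 -0.1  -0.89] exp tip [286.69 210.31] 15 up [286.38 205.38] hole [286.85 215.01]
```

View pics/k.png

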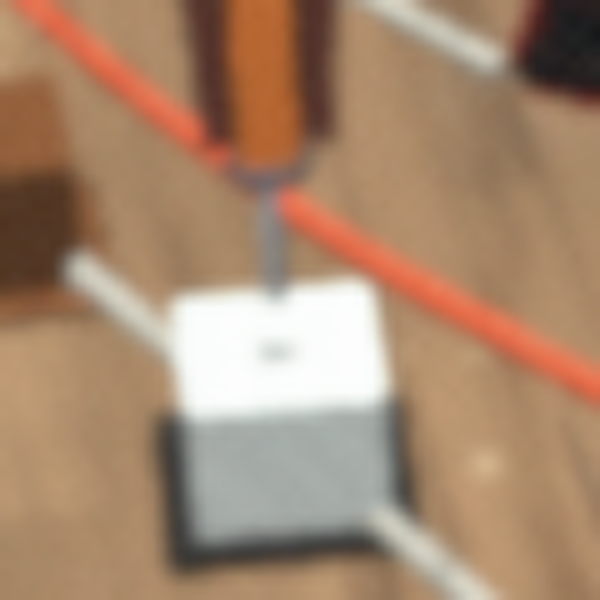

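The tip is at side (287.1,209.4) and the hole at (287.1,214.6). The shank leans as a vertical should there, so it is aligned. I insert gently.

```bash
python3 - <<'E'
from h import *
np.set_printoptions(precision=2,suppress=True)
hit=env.move_l([446.6,345,132],rate=30,f_stop=3.5)
st=env.read_state();print(hit,st["time_s"],st["tool_pos"],F(3),st["wrist_torque"])
E
```

```text
True 23.7667 [446.65 345.06 137.62] [-0.18 -0.26  4.76] [-0.05 -0.01 -0.02]
```

Seated at the original height (137.6). I release, retreat and look.

```bash
python3 - <<'E'
from h import *
from station import set_gripper
np.set_printoptions(precision=2,suppress=True)
env.move_l([446.65,345.05,138.0],rate=10)
set_gripper(50)
env.move_l([446.65,345.05,250],rate=100)
env.reach([335,259,380],q(87.5));env.reach([400,0,380],q(90))
env.hold(.3)
print(env.read_state()["time_s"],F(3))
s=viewer.camera("side");cv2.imwrite("pics/l_side.png",s)
cv2.imwrite("pics/l.png",cv2.resize(s[170:330,220:430],(787,600),interpolation=cv2.INTER_CUBIC))
E
```

```text
28.2083 [-0.46  0.01 -0.04]
```

View pics/l.png

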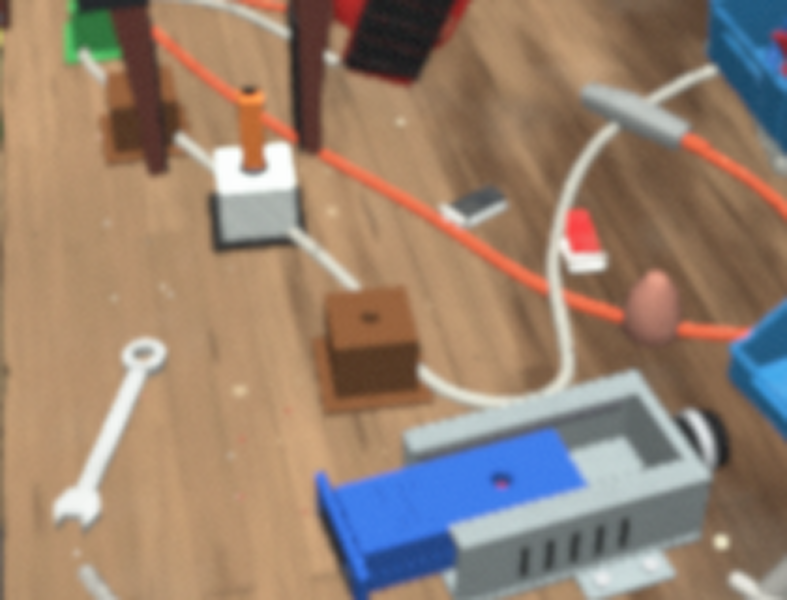

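The pin stands upright in the aluminium block (crop (252,130)), the slide is fully out with its hole at crop (502,480), and the buckles and cone are untouched. Handing in.

```bash
python3 -c "
from station import workorder
print(workorder.sign_off())"
```

```text
the job is handed in; nothing more can be done
None
```

The job is handed in: I pressed the button with the pin, pushed the slide out to its end stop (about 45 mm by the side camera), and stood the pin back upright in its aluminium stand, in about 28 s, without knowingly touching anything else.

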